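# Set the filter slides of a stereo microscope's lamp stand

## Task

Set the microscope stand for diffused green light: with a fingertip push the green-tabbed slide and the white-tabbed slide (either one first) well in against its spring, almost to the end, so that its stop pin drops, then let it go so that it springs back onto the pin and stays latched in its middle position. Only push: do not pinch a tab between the fingers and do not pull up a stop-pin knob; leave the yellow slide out and the dish and everything else lying about where it is.

Things in the scene. Friction and masses are not known exactly. Their poses are not given: they have to be found in the camera images.
- stand: white stereo microscope on its light stand, fixed. Origin at bench level under the middle of the filter magazine; y axis from the stand's open front edge towards the column, x across, z up. Front deck: x -150 to 150, y -130 to 75 mm, 42 mm high. On it three black slide tracks along y, 50 mm apart (x = -50, 0, 50; which colour lies where varies), y -115 to 75, rail tops 55 mm above the bench
- stage (a point): centre of the round stage glass, on top of the white stage block (y 75 to 295 mm of the stand, 300 mm wide, 85 mm high)
- head (a point): lower end of the microscope's objective, 200 mm above the bench over the stage glass. The head above it is 112 mm wide (164 mm over its knobs) and its two eyepieces slope up towards the stand's front: their ends lie 45 to 90 mm nearer the front than this point, 390 to 420 mm above the bench
- pin_bar (a point): middle of the top of the grey bar that bridges all three tracks and carries their stop pins: 150 mm long along the stand's x, 24 mm wide, 75 mm above the bench. The three pins stand along its middle, one over each track
- green_tab (a point): centre of the front (user-side) face of the green thumb tab on the green filter's slide; the tab is upright, 26 mm wide, 10 mm thick and stands 25 mm above the rails (top 80 mm above the bench, this point 68 mm). Moves with the slide. Axes as the stand's: the face looks to -y, the slide is pushed in along +y
- green_slide (a joint): travel of the green filter's slide along +y of the stand, m: 0 = out (sprung), 0.050 = end stop. Spring 3 N at 0, 7 N at the end stop. Beyond about 0.030 its stop pin drops; let go after that, the slide comes back to 0.028 and the pin holds it there (latched). Let go earlier, it springs back to 0
- green_pin (a joint): stop pin of the green filter's slide, m: 0 = raised, riding on the slide (not latched), 0.0045 = dropped, negative = pulled up by its knob, which frees the slide. Black knob 19 mm across on the grey bar, 115 mm beyond the tab's face when the slide is out, top about 98 mm above the bench
- white_tab (a point): centre of the front (user-side) face of the white thumb tab on the white diffuser's slide; the tab is upright, 26 mm wide, 10 mm thick and stands 25 mm above the rails (top 80 mm above the bench, this point 68 mm). Moves with the slide. Axes as the stand's: the face looks to -y, the slide is pushed in along +y
- white_slide (a joint): travel of the white diffuser's slide along +y of the stand, m: 0 = out (sprung), 0.050 = end stop. Spring 3 N at 0, 7 N at the end stop. Beyond about 0.030 its stop pin drops; let go after that, the slide comes back to 0.028 and the pin holds it there (latched). Let go earlier, it springs back to 0
- white_pin (a joint): stop pin of the white diffuser's slide, m: 0 = raised, riding on the slide (not latched), 0.0045 = dropped, negative = pulled up by its knob, which frees the slide. Black knob 19 mm across on the grey bar, 115 mm beyond the tab's face when the slide is out, top about 98 mm above the bench
- yellow_tab (a point): centre of the front (user-side) face of the yellow thumb tab on the yellow filter's slide; the tab is upright, 26 mm wide, 10 mm thick and stands 25 mm above the rails (top 80 mm above the bench, this point 68 mm). Moves with the slide. Axes as the stand's: the face looks to -y, the slide is pushed in along +y
- yellow_slide (a joint): travel of the yellow filter's slide along +y of the stand, m: 0 = out (sprung), 0.050 = end stop. Spring 3 N at 0, 7 N at the end stop. Beyond about 0.030 its stop pin drops; let go after that, the slide comes back to 0.028 and the pin holds it there (latched). Let go earlier, it springs back to 0
- yellow_pin (a joint): stop pin of the yellow filter's slide, m: 0 = raised, riding on the slide (not latched), 0.0045 = dropped, negative = pulled up by its knob, which frees the slide. Black knob 19 mm across on the grey bar, 115 mm beyond the tab's face when the slide is out, top about 98 mm above the bench
- dish: closed clear petri dish, 93 mm across, 15 mm high, lying on the stage glass; origin at the centre of its underside
- dust_cap: black lens dust cap, 38 mm across, 14 mm high, lying on the stand's front deck at its +x side; origin at the centre of its underside
- spare_lens: spare lens in an aluminium ring, 36 mm across, 10 mm high, lying on the stand's front deck at its -x side; origin at the centre of its underside
- bottle_a: glass reagent bottle with a blue cap, 70 mm across, 145 mm high, standing on the bench; origin at the centre of its underside
- bottle_b: smaller glass bottle with amber contents and a blue cap, 56 mm across, 115 mm high, on the bench; origin at the centre of its underside
- forceps: steel forceps lying on the bench, 125 mm long along its x axis, 18 mm wide, 9 mm high; origin at the middle of its underside
- marker: white and black marker pen lying on the bench, 120 mm long along its x axis, 15 mm high; origin at its underside
- slide_box: blue plastic box of glass slides on the bench, 82 x 55 x 30 mm; origin at the centre of its underside

How it is judged:
By the outcome, as a careful person would: the job done as asked, in the order asked, and still so for the second after the job is handed in, with the robot touching nothing.
It also fails if it takes over 38 s, if anything falls off the work surface, if the arm or the gripper's body presses on something with over 40 N, if the wrist force passes 120 N, or if a joint passes its speed limit or range.

## Robot

A 6-joint arm with a two-finger parallel gripper is mounted at the origin on the work surface. World frame = base frame: x ahead of the robot, y to its left, z up, the work surface at z = 0. Lengths are in mm, angles in rad, forces in N, time in s.
With the tool pointing down it reaches from about 400 to 925 mm from the base axis. Payload 12.5 kg.
Tool frame: the origin (TCP) lies on the mounting face of the last link; the fingertips stand 190 mm ahead of it and the grasp point (between the pads) lies 171 mm ahead of it; x points along the fingers, y is the direction in which the jaws open and shut, and the axes are right-handed (so a half turn about x gives the same grasp; the last joint's range is limited). The gripper opens to 95 mm and grips with 3 to 60 N. Pads are 20 mm wide; open, the fingers measure 119 mm over their backs; the gripper's body (75 mm by 180 mm) begins 59 mm behind the grasp point.
Start: joints at [-1.356, 0.491, 1.559, -0, 1.092, -0.106], TCP at [197.098, -593.108, 404.761] pointing down, gripper open.
Joint ranges: [-3.1, 3.1], [-0.84, 2.19], [0.05, 2.79], [-1.13, 4.28], [0.06, 2.93], [-2.69, 2.69]. Speed limits (rad/s): [2.22, 2.22, 2.79, 3.14, 3.14, 3.14].

## Interface

Orientations are given as [roll, pitch, yaw] about the fixed x, y, z axes, in that order (R = Rz(yaw) Ry(pitch) Rx(roll)).
In Python, from cell import env, eyes gives the robot as it stands. The module is installed in compiled form; this text tells all that it offers.
- The arm moves only by the tool jog_arm, never from a script. Its argument "deltas" is one flat list of numbers, 7 for each row, row after row: the shift along the tool's x, y, z in mm, then the turn, a rotation vector about the tool's x, y, z in rad, then the opening, from 0 (shut) to 1 (fully open). A call has 1 to 10 rows; each row shifts and turns the pose as measured when the row begins, along the tool's axes as they then stand; what a row does not reach is not made up. A row lasts 1/8 s, in which the tool goes at most 62.5 mm and 10.7 degrees, less where a joint would pass 70% of its speed; a pose out of reach is approached as far as the arm can. A call is refused whole if a number of a shift passes 62.5 or a number of a turn 0.188, either way. A call with a gripper value outside its range is refused whole. The fingers move at their own pace and stop on an object; the grip force is fixed at half the most. Time passes only in rows, so rows that do not move let the fingers close. It gives the time, the measured TCP pose, the force and the opening at its end, in the units of the state.
- env.state(): the state, without advancing time (a new reading comes with each control period).
- eyes.read_camera(name): name is "scene" or "side" or "wrist"; returns a dict with "image" (384x512x3 uint8, red, green, blue), "fovy" (degrees; the focal length in pixels is half the picture's height over the tangent of half this angle, whatever the lens; pixels are square), "cx", "cy" (the principal point, pixels), "world_from_camera" (4x4, takes a point from camera to world coordinates). Camera axes: x right, y up, looking along -z (the intrinsics and any distortion apply to the point x, -y, -z); pixel columns grow to the right and rows downward; lengths in mm; the calibration is good to about 2 mm. The wrist camera is an equidistant fisheye: a pixel r from the principal point sees the ray r / f radians off the axis. A picture is of the moment at which its call begins. There is no depth.
- env.job_done(): hands the job in, once; it reports no verdict.
The state is a dict: "t": time; "joints": joint angles; "qvel": joint speeds; "tau": joint torques, N m; "eef_pos": TCP position; "tcp_rot": TCP orientation; "ft_force": force on the tool from outside, world axes, zero at the start; "moment": the same for the moment, N m; "opening": opening from 0.0 (shut) to 1.0 (fully open).
Only numpy, scipy, OpenCV 4.12 (cv2) and the standard library are available. Lean on these libraries where they do the work, as an engineer would, in place of code of your own. Each camera call takes 0.05 s, during which the arm holds its last target.

## Working session

There is one attempt and no reset: what is moved stays moved. The work goes in short steps, Python scripts to look and compute and a tool call to move; the robot and the scene stay as the last step left them, time stands still between calls to the robot, and variables do not carry over. Pictures are saved under pics/ and viewed, and the job is handed in when it is done.

Besides the shell and the picture viewer there is one more tool, called after "Call:" by a JSON object that holds its "method" and its "body", one argument or row to a line. jog_arm: Moves the arm, as the interface text tells. Its arguments: {"type":"object","properties":{"deltas":{"type":"array","items":{"type":"number"}}},"required":["deltas"]}

```bash
mkdir -p pics
cat > h.py <<'E'
import numpy as np,cv2,json,pickle
from cell import env,eyes
def snap(n,tag):
    d=eyes.read_camera(n); pickle.dump(d,open(f'pics/{tag}.pkl','wb'))
    cv2.imwrite(f'pics/{tag}.png',cv2.cvtColor(d['image'],cv2.COLOR_RGB2BGR)); return d
def ray(d,u,v,fish=False):
    f=d['image'].shape[0]/2/np.tan(np.radians(d['fovy'])/2)
    a=np.array([u-d['cx'],v-d['cy']]);T=np.array(d['world_from_camera'])
    if fish:
        r=np.hypot(*a);th=r/f;c=np.array([a[0]/r*np.sin(th),-a[1]/r*np.sin(th),-np.cos(th)])
    else: c=np.array([a[0]/f,-a[1]/f,-1.])
    return T[:3,3],T[:3,:3]@c
def atz(d,u,v,z,fish=False):
    o,r=ray(d,u,v,fish);return o+r*(z-o[2])/r[2]
def crop(tag,x0,y0,x1,y1,k):
    im=cv2.imread(f'pics/{tag}.png')[y0:y1,x0:x1]
    cv2.imwrite(f'pics/{tag}_c{x0}_{y0}.png',cv2.resize(im,None,fx=k,fy=k,interpolation=cv2.INTER_CUBIC))
E
python3 - <<'E'
from h import *
for n in ['scene','side','wrist']:
    d=snap(n,n+'0');print(n,d['fovy'],d['cx'],d['cy'],np.round(d['world_from_camera'],2).tolist(),[k for k in d])
s=env.state();print(s)
E
```

```text
scene 45.801579591835456 253.20253410560755 189.48731498718416 [[-0.44, -0.63, 0.64, 1279.26], [0.9, -0.31, 0.31, 217.44], [0.01, 0.71, 0.7, 969.04], [0.0, 0.0, 0.0, 1.0]] ['image', 'fovy', 'cx', 'cy', 'world_from_camera']
side 42.29019986113421 244.95461053341546 193.52831215928433 [[-0.99, 0.11, -0.11, 388.29], [-0.16, -0.78, 0.61, 555.94], [-0.01, 0.62, 0.79, 1056.68], [0.0, 0.0, 0.0, 1.0]] ['image', 'fovy', 'cx', 'cy', 'world_from_camera']
wrist 65.70646984690485 256.52200921863374 190.35320602208168 [[0.31, 0.91, 0.27, 271.86], [-0.95, 0.3, 0.09, -567.25], [-0.0, -0.28, 0.96, 384.35], [0.0, 0.0, 0.0, 1.0]] ['image', 'fovy', 'cx', 'cy', 'world_from_camera']
{'t': 0.15, 'joints': array([-1.35561857e+00,  4.91388773e-01,  1.55930480e+00,  1.21896552e-06,
        1.09171444e+00, -1.05641141e-01]), 'qvel': array([-0.00019762, -0.00252311, -0.00152275, -0.0010273 ,  0.00139905,
        0.00116097]), 'tau': array([ 8.92946191e-04, -6.12897205e+01, -2.58277756e+01,  6.92192162e-02,
        4.73535759e-02, -6.36071377e-05]), 'eef_pos': array([ 197.08177435, -593.08743514,  404.31761574]), 'tcp_rot': array([-1.67776361,  1.56998097,  1.78464738]), 'ft_force': array([ 0.29325392,  0.09804654, -1.12091813]), 'moment': array([ 0.02472459,  0.0079565 , -0.01733945]), 'opening': 0.9994302462272558}
```

View pics/scene0.png

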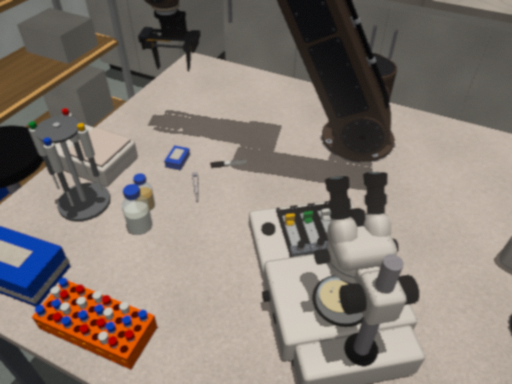

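View pics/side0.png

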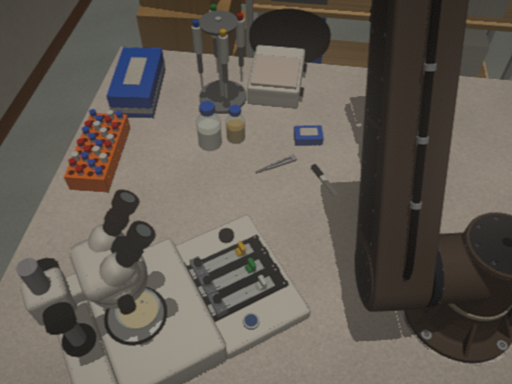

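View pics/wrist0.png

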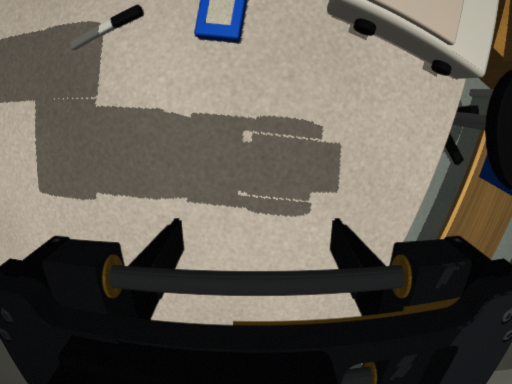

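The side view shows the magazine: yellow tab near (240,248), green (251,266) and white (264,283). Next I'll enlarge it.

Run:
```python
from h import *
crop('side0',170,210,320,360,5)
crop('scene0',240,190,350,270,7)
```

```text
(no output)
```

View pics/side0_c170_210.png

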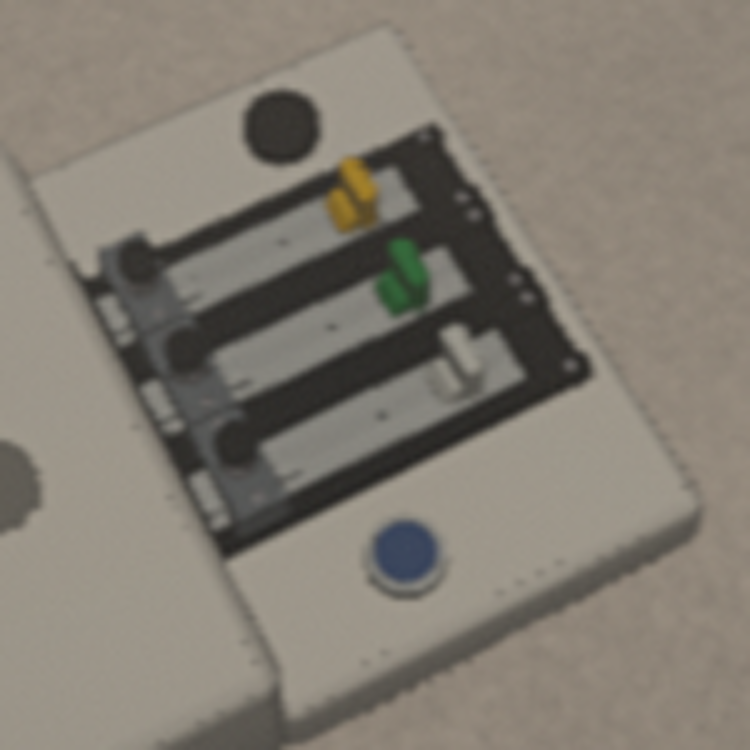

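View pics/scene0_c240_190.png

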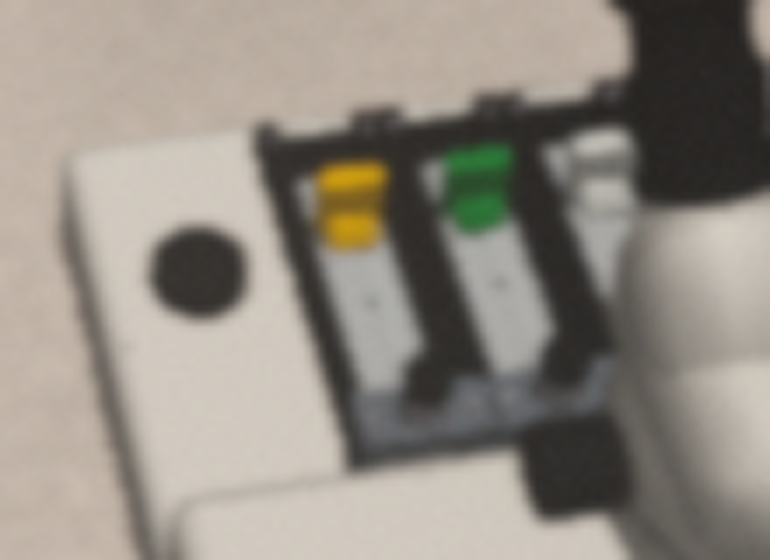

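Run:
```python
from h import *
ds=pickle.load(open('pics/side0.pkl','rb'));dc=pickle.load(open('pics/scene0.pkl','rb'))
S=lambda u,v,z:np.round(atz(ds,170+(u+.5)/5-.5,210+(v+.5)/5-.5,z),1)
C=lambda u,v,z:np.round(atz(dc,240+(u+.5)/7-.5,190+(v+.5)/7-.5,z),1)
print('knobs side',[S(*p,98) for p in [(140,256),(187,346),(240,437)]])
print('knobs scene',[C(*p,98) for p in [(432,362),(570,345)]])
print('tab top side Y,G,W (+x end,-x end)',[S(*p,80) for p in [(350,160),(372,193),(403,242),(423,277),(455,328),(478,363)]])
print('tab top scene',[C(*p,80) for p in [(320,168),(388,164),(446,152),(512,148),(573,138),(632,134)]])
print('deck corners side',S(395,28,42),S(700,505,42), 'stage', S(280,670,85))
print('deck corner scene',C(68,155,42))
print('rail corner',S(435,128,55),S(590,375,55),C(262,135,55))
print('cap',S(282,127,56),C(198,272,56),'lens',S(405,552,52))
```

```text
knobs side [array([591.2,  20.4,  98. ]), array([561.5,  61.2,  98. ]), array([530.7, 100. ,  98. ])]
knobs scene [array([590.4,  18.8,  98. ]), array([561.6,  59.5,  98. ])]
tab top side Y,G,W (+x end,-x end) [array([509.3, -54.1,  80. ]), array([496.4, -38. ,  80. ]), array([478.5, -14.4,  80. ]), array([466.9,   2.2,  80. ]), array([449.2,  25.5,  80. ]), array([436.9,  41.1,  80. ])]
tab top scene [array([507.6, -58.3,  80. ]), array([494.2, -36. ,  80. ]), array([478.6, -18.6,  80. ]), array([465.4,   3.2,  80. ]), array([450.1,  22.2,  80. ]), array([438. ,  41.8,  80. ])]
deck corners side [ 504.3 -158.3   42. ] [333.8  75.3  42. ] stage [497.4 191.9  85. ]
deck corner scene [ 512.9 -162.1   42. ]
rail corner [474.9 -93.7  55. ] [387.8  26.4  55. ] [480.  -93.4  55. ]
cap [547.6 -82.8  56. ] [556.2 -85.9  56. ] lens [457.5 120.4  52. ]
```

```bash
cat >> h.py <<'E'
from scipy.spatial.transform import Rotation as Ro
yd=np.array([.796,.605,0]);xd=np.array([.605,-.796,0])
def Rt(): return Ro.from_euler('xyz',env.state()['tcp_rot']).as_matrix()
def to(p,axes=None):
    "tool-frame shift from present TCP to p; rotation to desired axes (cols)"
    s=env.state();R=Rt();print('pos',s['eef_pos'].round(1),'F',s['ft_force'].round(1),'op',round(s['opening'],3),'t',round(s['t'],2))
    if p is not None: print('shift',(R.T@(np.array(p)-s['eef_pos'])).round(1))
    if axes is not None: print('rot',Ro.from_matrix(R.T@axes).as_rotvec().round(3))
down=np.array([0,0,-1.])
A1=np.c_[down,np.cross(yd,down),yd]   # push along tool +z
A2=np.c_[down,yd,np.cross(down,yd)]   # push along +y
E
python3 - <<'E'
from h import *
print(Rt().round(3))
for k in [1,-1]:
    for A in (A1,A2): to([450,-300,405],A*np.array([1,k,k]))
E
```

```text
[[-0.     0.315 -0.949]
 [ 0.001 -0.949 -0.315]
 [-1.    -0.001 -0.   ]]
pos [ 197.1 -593.1  404.3] F [ 0.3  0.1 -1.1] op 0.999 t 0.15
shift [  -0.5 -198.4 -332.4]
rot [2.813e+00 1.000e-03 0.000e+00]
pos [ 197.1 -593.1  404.3] F [ 0.3  0.1 -1.1] op 0.999 t 0.15
shift [  -0.5 -198.4 -332.4]
rot [-1.9e+00 -1.0e-03  0.0e+00]
pos [ 197.1 -593.1  404.3] F [ 0.3  0.1 -1.1] op 0.999 t 0.15
shift [  -0.5 -198.4 -332.4]
rot [-0.329 -0.     0.001]
pos [ 197.1 -593.1  404.3] F [ 0.3  0.1 -1.1] op 0.999 t 0.15
shift [  -0.5 -198.4 -332.4]
rot [1.242e+00 0.000e+00 1.000e-03]
```

Call:
{"method": "jog_arm", "body": {
  "deltas": [0,0,0,-0.165,0,0,0,0,0,0,-0.164,0,0,0]
}}

```text
t: 0.4
eef_pos: [197.1, -593.1, 403.7]
tcp_rot: [-2.032, 1.569, 1.768]
ft_force: [0.0, 0.4, -0.0]
opening: 0.844
```

Run:
```python
from h import *
to([440,-300,390],A1*np.array([1,-1,-1]))
```

```text
pos [ 197.1 -593.1  403.7] F [ 0.   0.4 -0. ] op 0.844 t 0.4
shift [  14.2  -83.2 -371.4]
rot [ 0.008 -0.001  0.002]
```

Call:
{"method": "jog_arm", "body": {
  "deltas": [0,-10,-40,0,0,0,0,0,-11,-50,0,0,0,0,0,-11,-50,0,0,0,0,0,-11,-50,0,0,0,0,0,-11,-50,0,0,0,0,0,-11,-50,0,0,0,0,0,-11,-50,0,0,0,0,0,-7,-31,0,0,0,0]
}}

```text
t: 1.4
eef_pos: [444.6, -292.6, 402.6]
tcp_rot: [-1.912, 1.567, 1.886]
ft_force: [-0.7, -0.6, -0.2]
opening: 0.023
```

Run:
```python
from h import *
to(np.array([470.5,-8.5,330])-45*yd,A1*np.array([1,-1,-1]))
```

```text
pos [ 444.6 -292.6  402.6] F [-0.7 -0.6 -0.2] op 0.023 t 1.4
shift [  73.5 -209.3 -148.8]
rot [ 0.007 -0.001  0.004]
```

Call:
{"method": "jog_arm", "body": {
  "deltas": [0,-42,-30,0,0,0,0,5,-42,-30,0,0,0,0,15,-42,-30,0,0,0,0,25,-42,-30,0,0,0,0,25,-41,-29,0.007,0,0,0,0,0,0,0,0,0,0]
}}

```text
t: 2.15
eef_pos: [434.8, -26.6, 331.3]
tcp_rot: [-2.154, 1.568, 1.639]
ft_force: [0.2, -0.4, 0.5]
opening: 0.007
```

Run:
```python
from h import *
to(np.array([470.5,-8.5,255])-35*yd,A1*np.array([1,-1,-1]))
snap('wrist','wrist1');d=snap('side','side1');crop('side1',170,150,330,310,4)
```

```text
pos [434.8 -26.6 331.3] F [ 0.2 -0.4  0.5] op 0.007 t 2.15
shift [76.3  7.4 -4.2]
rot [ 0.002 -0.002  0.003]
```

View pics/wrist1.png

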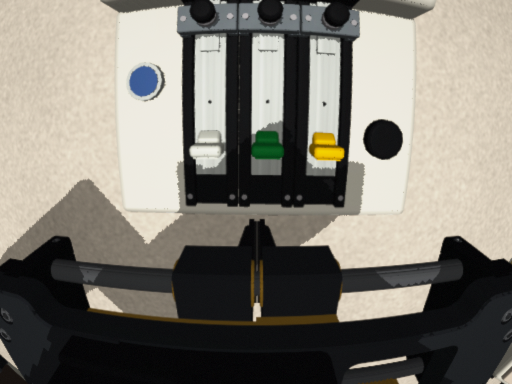

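View pics/side1.png

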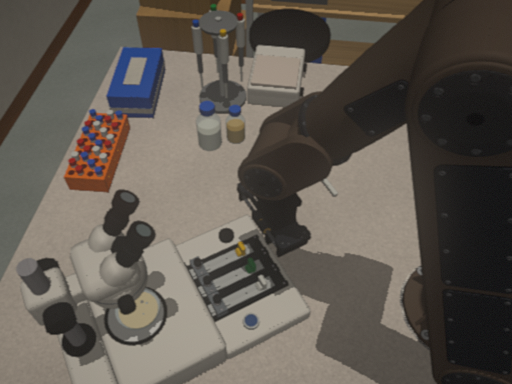

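Run:
```python
from h import *
crop('wrist1',180,110,360,260,4)
```

```text
(no output)
```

View pics/wrist1_c180_110.png

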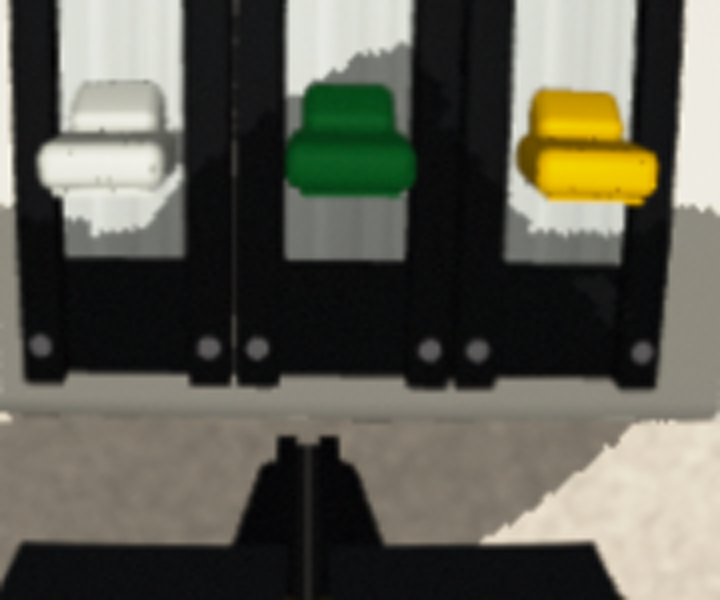

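Run:
```python
from h import *
d=pickle.load(open('pics/wrist1.pkl','rb'))
W=lambda u,v,z:atz(d,180+(u+.5)/4-.5,110+(v+.5)/4-.5,z,True)
P={n:W(u,v,z) for n,u,v,z in [('w',101,188,79),('g',352,192,79),('y',595,199,79),('screwL',40,346,55),('screwR',642,352,55)]}
for n in P: print(n,P[n].round(1),'stand-rel x,y',(P[n]@xd).round(1),(P[n]@yd).round(1))
tip=env.state()['eef_pos'];print('tip x,y',tip@xd,tip@yd)
# where does the fingertip project: assume z=141.3
for u,v in [(280,440),(308,440),(338,440)]: print(W(u,v,331.3-190)@xd, W(u,v,331.3-190)@yd)
for t,n in [(np.array([470.5,-8.5]),'g'),(np.array([441,31]),'w')]: print(n,t@xd[:2],t@yd[:2])
```

```text
w [440.3  31.8  79. ] stand-rel x,y 241.1 369.7
g [469.8  -8.8  79. ] stand-rel x,y 291.2 368.7
y [499.  -48.5  79. ] stand-rel x,y 340.5 367.8
screwL [395.6  23.3  55. ] stand-rel x,y 220.8 329.0
screwR [478.9 -88.4  55. ] stand-rel x,y 360.1 327.7
tip x,y 286.55098972856916 329.33031734624007
278.3339974156 341.00127827555866
282.64810635378547 341.0145149519537
287.26999805742986 341.02072515827683
g 291.4185 369.37550000000005
w 242.12900000000002 369.791
```

Call:
{"method": "jog_arm", "body": {
  "deltas": [30,5,0,0,0,0,0,30,0,0,0,0,0,0,17,0,0,0.002,0,0,0,0,0,0,0,0,0,0,0,0,-12,0,0,0,0]
}}

```text
t: 2.88
eef_pos: [451.2, -31.5, 257.0]
tcp_rot: [2.514, 1.56, 0.012]
ft_force: [0.1, 1.4, 0.8]
opening: 0.003
```

Run:
```python
from h import *
to([0,0,0],A1*np.array([1,-1,-1]));p=env.state()['eef_pos'];print(p@xd,p@yd)
snap('wrist','wrist2');crop('wrist2',160,100,360,250,4)
```

```text
pos [451.2 -31.5 257. ] F [0.1 1.4 0.8] op 0.003 t 2.88
shift [ 252.1 -296.3  345.3]
rot [-0.01  -0.009 -0.006]
298.0344973031306 340.0476698847022
```

View pics/wrist2_c160_100.png

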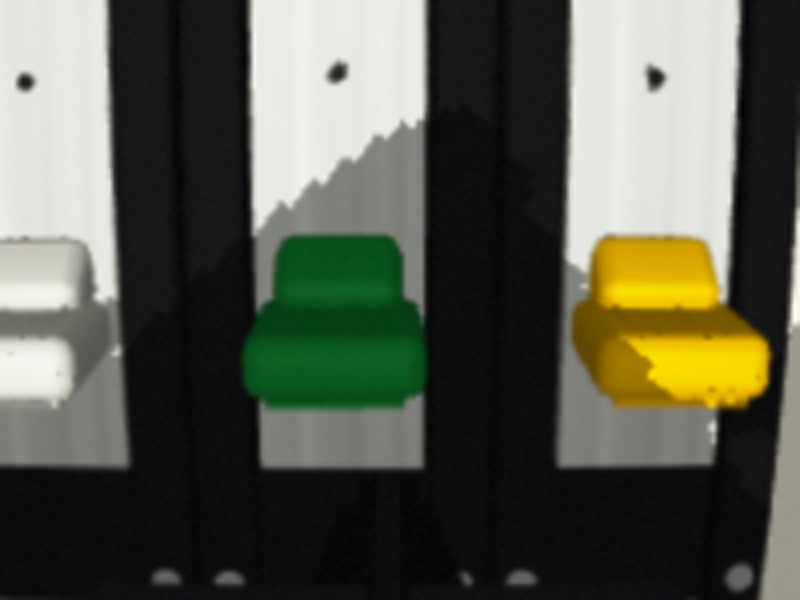

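Call:
{"method": "jog_arm", "body": {
  "deltas": [3,-6,0,-0.01,-0.009,-0.006,0,0,0,0,0,0,0,0]
}}

```text
t: 3.18
eef_pos: [449.1, -25.4, 255.0]
tcp_rot: [2.099, 1.567, -0.391]
ft_force: [-0.3, -0.0, 0.6]
opening: -0.0
```

Run:
```python
from h import *
to([0,0,0],A1*np.array([1,-1,-1]));p=env.state()['eef_pos'];print(p@xd,p@yd)
```

```text
pos [449.1 -25.4 255. ] F [-0.3 -0.   0.6] op -0.0 t 3.17
shift [ 253.5 -293.5  342. ]
rot [ 0.002 -0.002 -0.003]
291.954269536518 342.0927452033339
```

Call:
{"method": "jog_arm", "body": {
  "deltas": [0,0,-12,0,0,0,0,0,0,-12,0,0,0,0,0,0,-12,0,0,0,0,0,0,-10,0,0,0,0]
}}

```text
t: 3.68
eef_pos: [487.5, 3.5, 255.4]
tcp_rot: [1.248, 1.568, -1.241]
ft_force: [-2.7, -6.6, 1.3]
opening: 0.006
```

Run:
```python
from h import *
to([0,0,0],A1*np.array([1,-1,-1]));p=env.state()['eef_pos'];print(p@xd,p@yd)
snap('wrist','wrist3');crop('wrist3',160,80,360,230,4)
```

```text
pos [487.5   3.5 255.4] F [-2.7 -6.6  1.3] op 0.006 t 3.67
shift [ 254.9 -294.1  389.2]
rot [ 0.003  0.001 -0.003]
292.1114137298067 390.1872282538245
```

View pics/wrist3_c160_80.png

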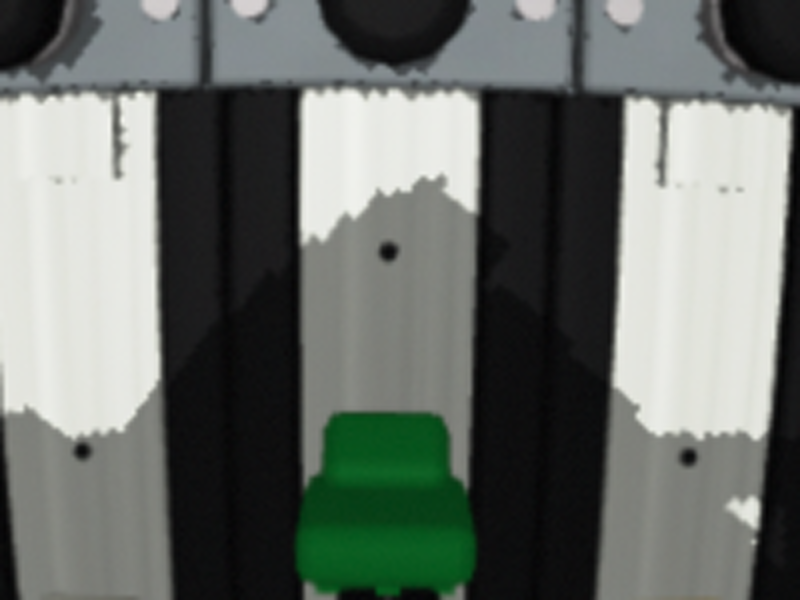

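Call:
{"method": "jog_arm", "body": {
  "deltas": [0,0,-8,0,0,0,0,0,0,-4,0,0,0,0,0,0,-2,0,0,0,0]
}}

```text
t: 4.1
eef_pos: [499.9, 13.0, 255.3]
tcp_rot: [0.593, 1.566, -1.895]
ft_force: [-3.0, -7.2, 3.2]
opening: 0.001
```

Run:
```python
from h import *
to([0,0,0],A1*np.array([1,-1,-1]));p=env.state()['eef_pos'];print(p@xd,p@yd)
snap('wrist','wrist4');crop('wrist4',160,80,360,230,4)
d=pickle.load(open('pics/wrist4.pkl','rb'))
```

```text
pos [499.9  13.  255.3] F [-3.  -7.2  3.2] op 0.001 t 4.1
shift [ 256.1 -294.6  403.6]
rot [ 0.005  0.004 -0.003]
292.09824514482915 405.80201937888785
```

View pics/wrist4_c160_80.png

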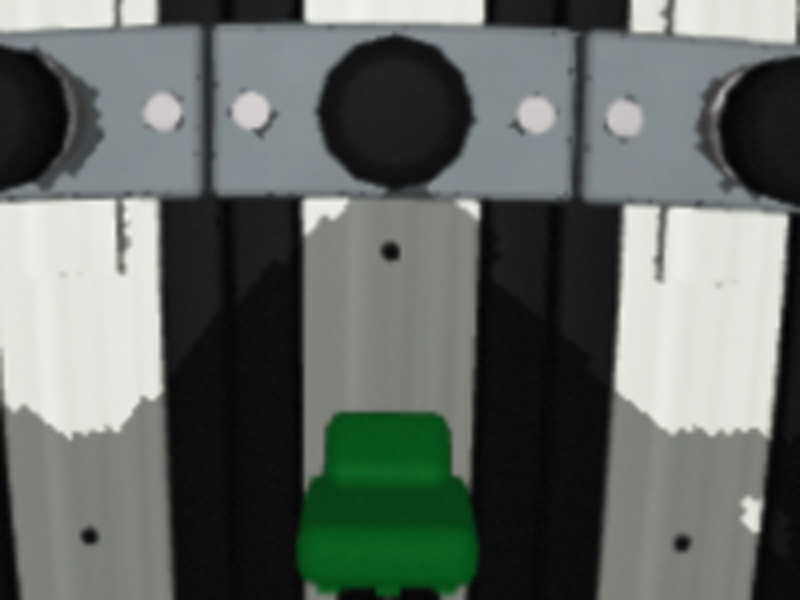

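Call:
{"method": "jog_arm", "body": {
  "deltas": [0,0,12,0,0,0,0,0,0,18,0,0,0,0,0,0,20,0,0,0,0,0,0,12,0,0,0,0,0,0,0,0,0,0,0]
}}

```text
t: 4.78
eef_pos: [447.7, -26.5, 255.8]
tcp_rot: [0.898, 1.567, -1.59]
ft_force: [-0.4, 0.8, 0.5]
opening: 0.008
```

Run:
```python
from h import *
to([0,0,0],A1*np.array([1,-1,-1]));p=env.state()['eef_pos'];print(p@xd,p@yd)
snap('wrist','wrist5')
```

```text
pos [447.7 -26.5 255.8] F [-0.4  0.8  0.5] op 0.008 t 4.78
shift [ 255.7 -294.3  338.5]
rot [ 0.004  0.003 -0.003]
291.9967296243119 340.3230517083712
```

View pics/wrist5.png

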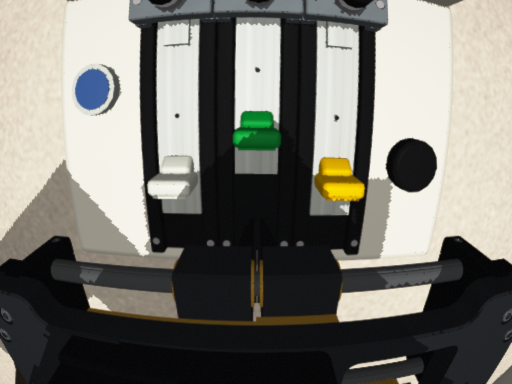

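Green has come to rest part-way in, with its tab at (257,132) against the others at about row 180, so it's latched. Now I'll move across to white.

Call:
{"method": "jog_arm", "body": {
  "deltas": [0,-17,0,0,0,0,0,0,-17,0,0,0,0,0,0,-12,0,0,0,0,0,0,0,0,0,0,0,0]
}}

```text
t: 5.32
eef_pos: [418.2, 13.8, 255.5]
tcp_rot: [1.016, 1.567, -1.469]
ft_force: [-0.3, -0.8, -0.2]
opening: 0.008
```

Run:
```python
from h import *
to([0,0,0],A1*np.array([1,-1,-1]));p=env.state()['eef_pos'];print(p@xd,p@yd)
```

```text
pos [418.2  13.8 255.5] F [-0.3 -0.8 -0.2] op 0.008 t 5.33
shift [ 255.4 -245.1  339.3]
rot [ 0.006  0.002 -0.003]
241.99935919392368 341.2768972782484
```

Aligned. The push is about 65 mm, to y≈406.

Call:
{"method": "jog_arm", "body": {
  "deltas": [0,0,-12,0,0,0,0,0,0,-12,0,0,0,0,0,0,-12,0,0,0,0,0,0,-12,0,0,0,0,0,0,-8,0,0,0,0,0,0,-3,0,0,0,0]
}}

```text
t: 6.08
eef_pos: [468.7, 51.3, 255.5]
tcp_rot: [0.199, 1.563, -2.286]
ft_force: [-4.1, -5.6, 5.4]
opening: 0.008
```

Run:
```python
from h import *
to([0,0,0],A1*np.array([1,-1,-1]));p=env.state()['eef_pos'];print(p@xd,p@yd)
snap('wrist','wrist6')
```

```text
pos [468.7  51.3 255.5] F [-4.1 -5.6  5.4] op 0.008 t 6.08
shift [ 258.2 -245.8  400.7]
rot [ 0.006  0.008 -0.002]
242.71090098658797 404.17550886824637
```

View pics/wrist6.png

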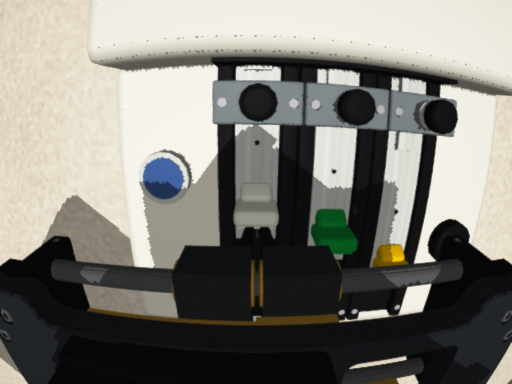

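White is about 45 mm in, clear of the green tab. I'll nudge it a little further, then release.

Call:
{"method": "jog_arm", "body": {
  "deltas": [0,0,-2,0,0,0,0,0,0,12,0,0,0,0,0,0,18,0,0,0,0,0,0,20,0,0,0,0,0,0,12,0,0,0,0,0,0,0,0,0,0,0]
}}

```text
t: 6.88
eef_pos: [419.6, 12.7, 255.9]
tcp_rot: [0.253, 1.563, -2.234]
ft_force: [1.1, -0.0, 0.5]
opening: 0.003
```

Call:
{"method": "jog_arm", "body": {
  "deltas": [-20,0,0,0,0,0,0,-40,0,0,0,0,0,0,-20,0,0,0,0,0,0,0,0,0,0,0,0,0]
}}

```text
t: 7.38
eef_pos: [421.5, 13.2, 338.3]
tcp_rot: [0.538, 1.564, -1.949]
ft_force: [-0.6, -0.7, -0.9]
opening: 0.003
```

Run:
```python
from h import *
to(None)
snap('wrist','wrist7');snap('side','side7');crop('side7',170,210,320,360,5)
snap('scene','scene7')
```

```text
pos [421.5  13.2 338.3] F [-0.6 -0.7 -0.9] op 0.003 t 7.38
```

View pics/wrist7.png

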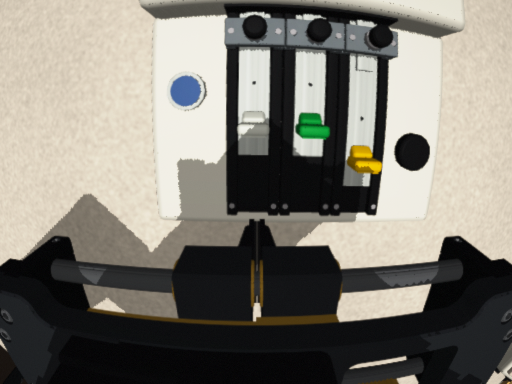

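View pics/side7_c170_210.png

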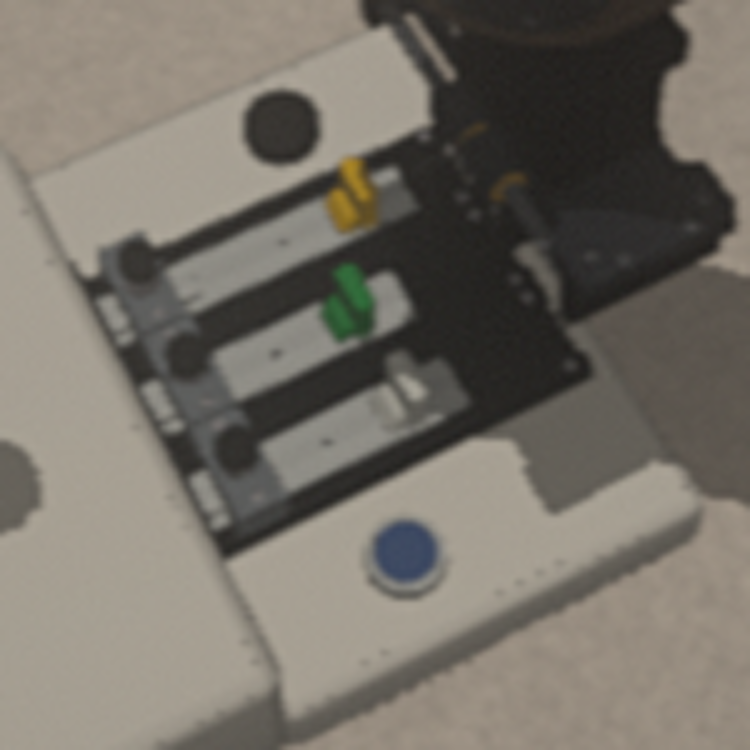

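View pics/scene7.png

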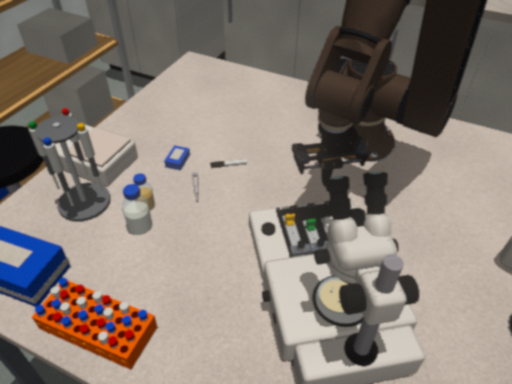

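The tabs of green (313,126) and white (253,124) sit level in the middle position. Yellow is unmoved, and the cap and lens are where they were. The robot is clear, so I'm handing in.

```bash
python3 -c "
from h import *
print(env.job_done())"
```

```text
the job is handed in; nothing more can be done
None
```

The stand is set for diffused green light: the green and white slides are both latched in their middle positions. I pushed green first, about 47 mm in. White followed, about 45 mm by the last reading before a final 2 mm nudge. Both pushes used the closed fingertips, and each slide was then let go so it sprang back onto its pin.

- **Final pictures:** the wrist and side views show both tabs level with each other, well short of fully out. Yellow is still out, and the dust cap and spare lens have not moved. The bottles, forceps, marker and slide box look unmoved in the scene view.
- **Pins:** I judged the latching from the slides staying in their middle positions. The dropped pins themselves can't be made out in the pictures.
- **Robot:** the arm was lifted clear, with wrist force readings below about 10 N throughout, and I handed in at about 7.5 s. None of my checks failed or disagreed.

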